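# Squeeze the sample racks flush on the autosampler tray

### The job

Loosen the T-bar clamp of the sliding fence on the autosampler's rack tray, and set the black spacer with the orange tab down on the tray in the one gap between a rack and the fence that is wide enough for it, without forcing it onto the other rack. Push the fence up until both racks are pressed flush against the end wall, and finish while still pushing it firmly: the clamp stays loose, so only your hand keeps the racks tight. Tip no rack and leave the beaker, bottle and bin where they are.

Things in the scene. Friction and masses are not known exactly. Their poses are not given: they have to be found in the camera images.
- tray: Fixed rack tray: plate 270 x 180 x 14 mm. Origin under its centre on the bench; x along the lanes to the end wall, z up. Rails along x, 8 mm wide, 8 mm high on the plate, at y = -76, 0, 76 mm, leave two 68 mm lanes centred at y = 38 and -38 mm. Past the wall (x 95 to 135 mm) a housing 64 mm high bears a parked arm to 187 mm (|y| up to 70 mm). Behind the fence the plate is bare to x = -135 mm.
- end_wall: Upright aluminium wall across both lanes at the tray's far end, 10 mm thick, 180 mm wide, 42 mm high above the plate. Origin at the middle of the foot of its stop face (which looks along -x to the racks), on the plate; x points away from the racks, the way the fence is pushed.
- fence: Teal sliding fence across both lanes, 168 mm wide, 22 mm thick, from 9 to 34 mm above the plate. Origin in the plane of its front face (to the racks), mid-width, level with the plate's top; x points to the end wall. Its back face (x = -22 mm) is flat, free to push on. Black shoes at its ends (|y| 72 to 87 mm) reach 9 mm behind it.
- fence_slide (a joint): Slide of the fence, m: 0 fully back, growing towards the end wall, at most 0.045. Loose it slides with 1 N of friction (racks add 2 to 4 N); clamped it withstands about 30 N. With racks and spacer pressed home it reads 0.029.
- clamp (a joint): Turn of the fence's clamp, rad: 0 tight, grows anticlockwise seen from above, 1.3 at its stop (fully loose, the T-bar then points along the slide and reaches 8 mm behind the back face of the fence, high above it). The clamp lets go within the first 0.4 rad; turning takes 0.15 N m and it stays where it is left.
- clamp_grip (a point): Grip point of the clamp's black T-bar, on its turning axis, 66 mm above the tray plate, over the middle of the fence's thickness (11 mm behind its front face). The bar is 38 mm long (along this point's x), 12 mm thick (along y) and spans from 56 to 78 mm above the plate, on an 11 mm stem. Its z is up, the turning axis.
- rack_short: Short rack, slate-coloured, 2 x 3 capped white cups: 84 mm long, 64 mm wide, body 22 mm high, cup caps to 34.5 mm. About 0.18 kg, loose in one of the two lanes. Origin at the middle of the foot of its leading face (the one that meets the end wall); the rack extends to x = -84 mm; z up.
- rack_long: Long rack, the same but 2 x 4 cups and 112 mm long: it extends from its leading face (origin) to x = -112 mm. About 0.24 kg, loose in the other lane.
- spacer: Black block 29 mm thick (x), 58 mm wide (y), 34 mm high, with an upright orange lifting tab on its middle, 12 mm thick (x), 40 mm wide (y), from 34 to 82 mm above the foot. Origin at the centre of its underside. 0.12 kg, starts on the bench. In the gap it stands with its thickness along the lane; spacer plus short rack are 1 mm longer than the long rack.
- beaker: White plastic beaker, 64 mm across, 75 mm high, loose on the bench: to be left alone. Origin under its centre.
- reagent: Amber reagent bottle, 60 mm across, 115 mm high, loose on the bench: to be left alone. Origin under its centre.
- cap_bin: Small blue open bin, 80 x 60 x 40 mm, loose on the bench: to be left alone. Origin under its centre.

How it is judged:
On the way:
1. the spacer stands on the tray in the gap between the short rack and the fence (y of spacer in the frame of rack_short between -0.012 and 0.012 m and z of spacer in the frame of rack_short below 0.004 m and angle between spacer's own z axis and vertical below 0.08 rad and angle between the x axis of spacer and the x axis of end_wall, either way round below 0.15 rad and x of spacer in the frame of rack_short below -0.094 m and x of spacer in the frame of fence above 0.01 m), for 0.2 s.
At the end, for the whole second after the job is handed in: Clamp loose (over 0.9 rad); spacer upright on the tray, within 3 mm of touching the short rack, between it and the fence; both racks down, square, within 2 mm of the end wall; push kept up: fence on spacer over 3 N, short rack on wall over 2 N (value of joint clamp above 0.9 rad and y of spacer in the frame of rack_short between -0.012 and 0.012 m and z of spacer in the frame of rack_short below 0.004 m and angle between spacer's own z axis and vertical below 0.08 rad and angle between the x axis of spacer and the x axis of end_wall, either way round below 0.15 rad and x of spacer in the frame of rack_short between -0.1015 and -0.0955 m and x of each of rack_short, rack_long in the frame of end_wall above -0.002 m and z of each of rack_short, rack_long in the frame of end_wall below 0.004 m and angle between the x axis of each of rack_short, rack_long and the x axis of end_wall, either way round below 0.06 rad and contact force between fence and spacer above 3 N and contact force between rack_short and end_wall above 2 N); the arm keeps its last pose, push and grip.
It fails at once if the spacer is forced onto the long rack (more than 15 N between them) (contact force between spacer and rack_long above 15 N).
It fails at once if a rack is tipped by more than 0.2 rad (angle between any of rack_short, rack_long's own z axis and vertical above 0.2 rad).
It fails at once if beaker, bottle or bin is moved by more than 30 mm (distance of any of beaker, reagent, cap_bin from where it was at the start of the episode above 0.03 m).
It also fails if it takes over 59 s, if anything falls off the work surface, if the arm or the gripper's body presses on something with over 40 N, if the wrist force passes 120 N, or if a joint passes its speed limit or range.

### The arm

A 6-joint arm with a two-finger parallel gripper is mounted at the origin on the work surface. World frame = base frame: x ahead of the robot, y to its left, z up, the work surface at z = 0. Lengths are in m, angles in rad, forces in N, time in s.
With the tool pointing down it reaches from about 0.35 to 0.85 m from the base axis. Payload 8.1 kg.
Tool frame: the origin (TCP) lies on the centre line of the jaws, within the pads' length; the fingertips stand 17 mm ahead of it and the grasp point (between the pads) lies 2 mm behind it; z points along the fingers, y is the line along which they close (so a half turn about z gives the same grasp; the last joint's range is limited). The gripper opens to 93 mm and grips with 3 to 60 N. Pads are 15 mm wide; open, the fingers measure 128 mm over their backs; the gripper's body (75 mm by 188 mm) begins 65 mm behind the grasp point.
Start: joints at [-1.232, 0.13, 1.488, -0, 1.523, -0.085], TCP at [0.247, -0.547, 0.236] pointing down, gripper open.
Joint ranges: [-2.96, 2.96], [-0.89, 2.26], [0.02, 2.5], [-1.34, 4.48], [0, 2.73], [-2.66, 2.66]. Speed limits (rad/s): [2.39, 2.39, 2.79, 3.14, 3.14, 3.14].

### API

Orientations are given as a rotation vector (axis times angle).
In Python, from plant import status, eyes, robot gives the robot as it stands. The module is installed in compiled form; this text tells all that it offers.
- The arm moves only by the tool servo_tool, never from a script. Its argument "plan" is text: rows parted by semicolons, each of 4 numbers parted by spaces: the shift along the tool's x, y, z in m, then the turn about the tool's z in degrees. A call has 1 to 12 rows; each row is the pose to reach, as a shift and turn from the pose commanded when the call began, along the tool's axes at that moment; what a row does not reach only later rows make up. A row lasts 1/12 s, in which the tool goes at most 41.7 mm and 7.16 degrees, less where a joint would pass 70% of its speed; a pose out of reach is approached as far as the arm can. A call with a gripper value outside its range is refused whole. "grip" is the closure, from -1 (fully open) to 1 (shut), set as the call begins (left out, the last holds). The fingers move at their own pace and stop on an object; "grip_force" is the grip in N (left out, the last holds). Time passes only in rows, so rows that repeat a pose let the fingers close. It gives the time, the measured TCP pose, the force, the opening and the grip force at its end, in the units of the state.
- status.read_state(): the state, without advancing time (a new reading comes with each control period).
- eyes.read_camera(name): name is "side" or "top" or "wrist"; returns a dict with "image" (480x640x3 uint8, blue, green, red), "fovy" (degrees; the focal length in pixels is half the picture's height over the tangent of half this angle, whatever the lens; pixels are square), "cx", "cy" (the principal point, pixels), "world_from_camera" (4x4, takes a point from camera to world coordinates); the wrist camera has in their place "hand_eye" (4x4, takes a point from camera to tool coordinates, whose origin is the TCP and whose axes are the flange's). Camera axes: x right, y down, z forward; pixel columns grow to the right and rows downward; lengths in m; the calibration is good to about 2 mm. A picture is of the moment at which its call begins: read the wrist's pose just before it. There is no depth.
- robot.close_job(): hands the job in; it is judged then, once.
The state is a dict: "t": time; "q": joint angles; "dq": joint speeds; "joint_torque": joint torques, N m; "tool_pos": TCP position; "orientation": TCP orientation; "force": force on the tool from outside, world axes, zero at the start; "wrist_torque": the same for the moment, N m; "opening": finger opening in m; "gripper_force": force on a finger pad.
Only numpy, scipy, OpenCV 4.12 (cv2) and the standard library are available. Lean on these libraries where they do the work, as an engineer would, in place of code of your own. Each camera call takes 0.05 s, during which the arm holds its last target. There are 200 camera calls.

## Working session

There is one attempt and no reset: what is moved stays moved. The work goes in short steps, Python scripts to look and compute and a tool call to move; the robot and the scene stay as the last step left them, time stands still between calls to the robot, and variables do not carry over. Pictures are saved under pics/ and viewed, at most 10 in all, crops included, and the job is handed in when it is done.

Besides the shell and the picture viewer there is one more tool, called in YAML: its name, and indented under it one key for each argument. servo_tool: Moves the arm, as the interface text tells. Its arguments: {"type":"object","properties":{"plan":{"type":"string"},"grip":{"type":"number"},"grip_force":{"type":"number"}},"required":["plan"]}

```bash
mkdir -p pics; cat > h.py <<'E'
import numpy as np, cv2
from scipy.spatial.transform import Rotation as R
from plant import status, eyes, robot
def cam(name):
    s=status.read_state(); c=eyes.read_camera(name); im=c["image"]
    f=im.shape[0]/2/np.tan(np.radians(c["fovy"])/2)
    if name=="wrist":
        T=np.eye(4);T[:3,:3]=R.from_rotvec(s["orientation"]).as_matrix();T[:3,3]=s["tool_pos"];T=T@np.array(c["hand_eye"])
    else: T=np.array(c["world_from_camera"])
    return dict(im=im,f=f,cx=c["cx"],cy=c["cy"],T=T)
def ray(c,p):
    d=c["T"][:3,:3]@np.array([(p[0]-c["cx"])/c["f"],(p[1]-c["cy"])/c["f"],1]); return c["T"][:3,3],d
def onz(c,p,z):
    o,d=ray(c,p); return o+d*(z-o[2])/d[2]
def tri(c1,p1,c2,p2):
    o1,d1=ray(c1,p1);o2,d2=ray(c2,p2)
    a=np.linalg.lstsq(np.c_[d1,-d2],o2-o1,rcond=None)[0]
    A,B=o1+a[0]*d1,o2+a[1]*d2; return (A+B)/2,np.linalg.norm(A-B)
def proj(c,P):
    q=np.linalg.inv(c["T"])@np.r_[P,1]; return c["cx"]+c["f"]*q[0]/q[2],c["cy"]+c["f"]*q[1]/q[2]
E
python3 - <<'E'
from h import *
import pickle
np.set_printoptions(precision=4,suppress=True)
for n in ["side","top","wrist"]:
    c=cam(n);cv2.imwrite(f"pics/{n}0.png",c["im"]);pickle.dump(c,open(n+"0.pkl","wb"));print(n,c["f"],c["T"])
print(status.read_state())
E
```

```text
side 472.6883539068955 [[-0.9059 -0.2521  0.3402  0.2784]
 [-0.4234  0.5281 -0.7361  0.7553]
 [ 0.0058 -0.8109 -0.5851  0.6756]
 [ 0.      0.      0.      1.    ]]
top 477.89566199527286 [[-0.0233 -0.9947  0.1001  0.4855]
 [-0.9997  0.0225 -0.0096  0.0131]
 [ 0.0073 -0.1003 -0.9949  1.0955]
 [ 0.      0.      0.      1.    ]]
wrist 358.477677746473 [[ 0.4113 -0.8785 -0.2431  0.3135]
 [-0.9115 -0.3973 -0.1064 -0.5165]
 [-0.0031  0.2653 -0.9642  0.384 ]
 [ 0.      0.      0.      1.    ]]
{'t': 0.15, 'q': array([-1.2324,  0.131 ,  1.489 ,  0.    ,  1.523 , -0.0854]), 'dq': array([-0.0013, -0.0028, -0.0021, -0.0015, -0.002 ,  0.0007]), 'joint_torque': array([  0.0014, -56.0476, -49.2335,   0.0772,   0.0304,  -0.0001]), 'tool_pos': array([ 0.2466, -0.5465,  0.2348]), 'orientation': array([-3.07  , -0.6604,  0.0003]), 'force': array([-0.6609, -0.2206, -0.7434]), 'wrist_torque': array([-0.0695,  0.0031, -0.0341]), 'gripper_force': 0.0, 'opening': 0.09282729562641591}
```

View pics/top0.png

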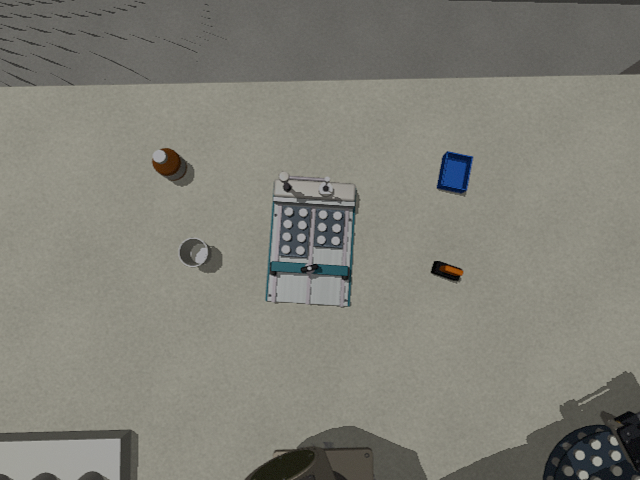

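View pics/side0.png

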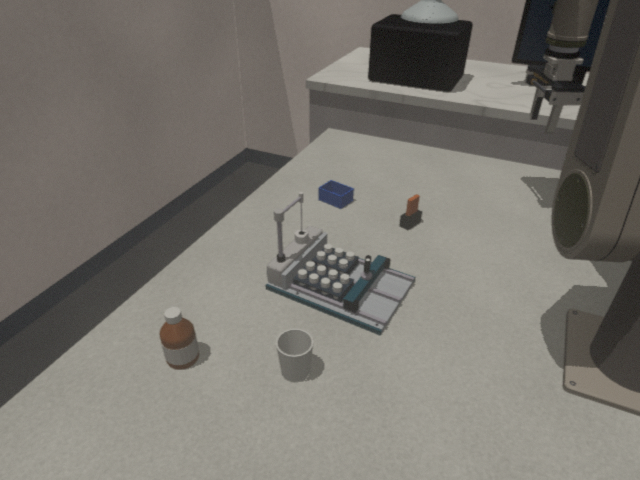

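The top view shows the tray at about (312,245), with its end wall up the picture. The short rack is in the right lane at (330,228), the long rack is on the left, the fence is at (311,269) and the spacer at (447,270). The side view agrees: orange tab at (412,205), T-bar at (368,264).

```bash
cat >> h.py <<'E'
def blobs(im,lo,hi,n=1,roi=None):
    m=cv2.inRange(cv2.cvtColor(im,cv2.COLOR_BGR2HSV),lo,hi)
    if roi: k=np.zeros_like(m);x0,y0,x1,y1=roi;k[y0:y1,x0:x1]=1;m=m*k
    cs=cv2.findContours(m,cv2.RETR_EXTERNAL,cv2.CHAIN_APPROX_NONE)[0]
    return m,sorted(cs,key=cv2.contourArea,reverse=True)[:n]
ORANGE=((5,150,90),(18,255,255)); TEAL=((80,100,30),(98,255,255))
E
python3 - <<'E'
from h import *
import pickle
np.set_printoptions(precision=4,suppress=True)
t=pickle.load(open("top0.pkl","rb"));s=pickle.load(open("side0.pkl","rb"))
_,ct=blobs(t["im"],*ORANGE,roi=(420,250,480,290)); _,cs=blobs(s["im"],*ORANGE,roi=(395,180,430,225))
rt=cv2.minAreaRect(ct[0]);rs=cv2.minAreaRect(cs[0]);print("orange",rt,rs,tri(t,rt[0],s,rs[0]))
b=cv2.boxPoints(rt); W=np.array([onz(t,p,.082) for p in b]);print(W)
_,cf=blobs(t["im"],*TEAL,n=3,roi=(260,255,360,285))
for c in cf: print("fence",cv2.contourArea(c),cv2.minAreaRect(c))
r=cv2.minAreaRect(np.vstack(cf));print([onz(t,p,.048) for p in cv2.boxPoints(r)])
print("bar",tri(t,(311,268),s,(368,259)))
# tray plate corners rough
print([onz(t,p,.014) for p in [(266,302),(350,306)]])
E
```

```text
Traceback (most recent call last):
IndexError: list index out of range
```

View pics/wrist0.png

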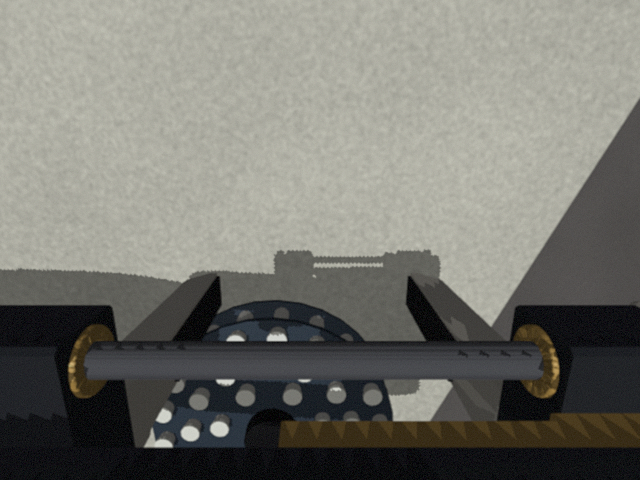

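The wrist picture shows the fingers at (210,290) and (415,290) over the bench, with a blue vial carousel under the hand at about (275,380).

```bash
sed -i 's/^ORANGE=((5,150,90)/ORANGE=((3,110,60)/' h.py
python3 - <<'E'
from h import *
import pickle
np.set_printoptions(precision=4,suppress=True)
t=pickle.load(open("top0.pkl","rb"));s=pickle.load(open("side0.pkl","rb"))
_,ct=blobs(t["im"],*ORANGE,roi=(420,250,480,290)); _,cs=blobs(s["im"],*ORANGE,roi=(395,180,430,225))
print(len(ct),len(cs))
rt=cv2.minAreaRect(ct[0]);rs=cv2.minAreaRect(cs[0]);print("orange",rt,rs,tri(t,rt[0],s,rs[0]))
b=cv2.boxPoints(rt); W=np.array([onz(t,p,.07) for p in b]);print(W)
_,cf=blobs(t["im"],*TEAL,n=3,roi=(260,255,360,285))
for c in cf: print("fence",cv2.contourArea(c),cv2.minAreaRect(c))
r=cv2.minAreaRect(np.vstack(cf));print([onz(t,p,.048) for p in cv2.boxPoints(r)])
print("bar",tri(t,(311,268),s,(368,259)))
print([onz(t,p,.014) for p in [(266,302),(350,306)]])
print(R.from_rotvec(status.read_state()["orientation"]).as_matrix())
w=pickle.load(open("wrist0.pkl","rb"));print(w["T"][:3,3])
c=eyes.read_camera("wrist");print(c["hand_eye"])
E
```

```text
1 1
orange ((451.204345703125, 269.93792724609375), (23.067657470703125, 7.09116792678833), 19.983104705810547) ((412.780029296875, 198.54002380371094), (4.200000286102295, 12.600001335144043), 53.13010025024414) (array([ 0.4909, -0.2814,  0.0789]), np.float64(0.00102277175378285))
[[ 0.4923 -0.2583  0.07  ]
 [ 0.5065 -0.2643  0.07  ]
 [ 0.4885 -0.3099  0.07  ]
 [ 0.4745 -0.304   0.07  ]]
fence 263.5 ((287.35357666015625, 266.7817687988281), (33.16462326049805, 9.618266105651855), 3.012787342071533)
fence 260.5 ((330.7655029296875, 269.5177001953125), (33.126461029052734, 9.578736305236816), 3.814074993133545)
fence 14.5 ((350.1172180175781, 269.50689697265625), (1.4680505990982056, 29.067401885986328), 3.3664605617523193)
[array([0.5323, 0.1029, 0.048 ]), array([ 0.5282, -0.0722,  0.048 ]), array([ 0.4651, -0.0703,  0.048 ]), array([0.4692, 0.1038, 0.048 ])]
bar (array([0.5022, 0.0162, 0.0902]), np.float64(0.001953390350105504))
[array([0.429 , 0.1185, 0.014 ]), array([ 0.4156, -0.0693,  0.014 ])]
[[ 0.9116  0.4112 -0.0005]
 [ 0.4112 -0.9115  0.0014]
 [ 0.0001 -0.0014 -1.    ]]
[ 0.3135 -0.5165  0.384 ]
[[-0.     -0.9641 -0.2654  0.0733]
 [ 1.      0.0004 -0.0013 -0.0001]
 [ 0.0014 -0.2654  0.9641 -0.1494]
 [ 0.      0.      0.      1.    ]]
```

servo_tool:
  plan: "0.46 -0.41 -0.03 -77;0.46 -0.41 -0.03 -77;0.46 -0.41 -0.03 -77;0.46 -0.41 -0.03 -77;0.46 -0.41 -0.03 -77;0.46 -0.41 -0.03 -77;0.46 -0.41 -0.03 -77;0.46 -0.41 -0.03 -77;0.46 -0.41 -0.03 -77;0.46 -0.41 -0.03 -77;0.46 -0.41 -0.03 -77;0.46 -0.41 -0.03 -77"

```text
t: 1.2
tool_pos: [0.4502, -0.0887, 0.2602]
orientation: [1.984, 2.435, 0.0]
force: [1.5, -0.3, 0.5]
opening: 0.0932
gripper_force: 0.0
```

servo_tool:
  plan: "0.09 0.07 0 0;0.09 0.07 0 0;0.09 0.07 0 0;0.09 0.07 0 0;0.09 0.07 0 0"

```text
t: 1.62
tool_pos: [0.5011, 0.0128, 0.2596]
orientation: [-1.988, -2.432, 0.001]
force: [-0.4, -1.0, 1.0]
opening: 0.093
gripper_force: 0.0
```

```bash
python3 - <<'E'
from h import *
import pickle
s=status.read_state();print(s["tool_pos"],s["orientation"],s["t"])
c=cam("wrist");cv2.imwrite("pics/w1.png",c["im"]);pickle.dump(c,open("w1.pkl","wb"))
E
```

```text
[0.50109322 0.01278075 0.259551  ] [-1.98767940e+00 -2.43198926e+00  9.30542392e-04] 1.6167
```

View pics/w1.png

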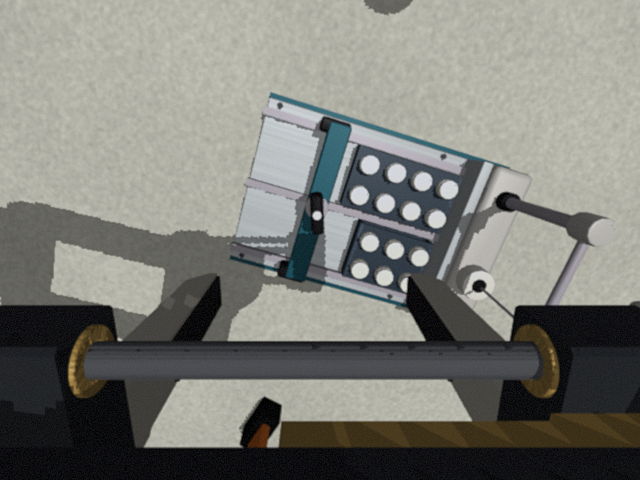

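The wrist view shows the T-bar at (317,213), nearly vertical in the image. The fence runs from (337,120) to (297,280). The short rack is the lower one with its near face at about (350,250), leaving a visible gap to the fence. The long rack almost touches the fence.

```bash
python3 - <<'E'
from h import *
import pickle
np.set_printoptions(precision=4,suppress=True)
w=pickle.load(open("w1.pkl","rb"));t=pickle.load(open("top0.pkl","rb"));s=pickle.load(open("side0.pkl","rb"))
im=w["im"];hsv=cv2.cvtColor(im,cv2.COLOR_BGR2HSV)
m,cf=blobs(im,(80,120,40),(98,255,255),n=4,roi=(225,110,360,290))
for c in cf: print(cv2.contourArea(c),cv2.minAreaRect(c))
# fence top edges: by bright teal rows
for y in (140,160,180,235,250,262):
    xs=np.where(m[y,285:360])[0]+285
    L,Rr=onz(w,(xs[0],y),.048),onz(w,(xs[-1]+1,y),.048);print(y,xs[0],xs[-1],L[:2],Rr[:2], hsv[y,xs[0]:xs[-1]+1:4,2])
# bar blob : dark
g=im.max(2);b=((g<45)*255).astype(np.uint8);k=np.zeros_like(b);k[188:238,303:330]=255
cs=sorted(cv2.findContours(b&k,0,1)[0],key=cv2.contourArea)[-1];r=cv2.minAreaRect(cs);print("bar",r,[onz(w,p,.092)[:2] for p in cv2.boxPoints(r)],onz(w,r[0],.092))
# caps
wm=cv2.inRange(hsv,(0,0,185),(180,45,255));wm[:, :345]=0;wm[:140]=0
for c in sorted(cv2.findContours(wm,0,1)[0],key=cv2.contourArea)[::-1][:16]:
    (x,y),rr=cv2.minEnclosingCircle(c);print("cap",round(x,1),round(y,1),round(rr,1),cv2.contourArea(c),onz(w,(x,y),.0485)[:2])
for y in (235,245,255,265): print(y,im[y,305:365].max(1))
for y in (160,175,185): print(y,im[y,325:380].max(1))
E
```

```text
1420.5 ((329.2441101074219, 160.80868530273438), (21.173250198364258, 77.58384704589844), 17.03776741027832)
1004.0 ((303.6470947265625, 246.41177368164062), (22.313274383544922, 67.4249038696289), 14.03624439239502)
65.0 ((337.76690673828125, 115.64590454101562), (44.92021560668945, 2.5651652812957764), 17.35402488708496)
39.5 ((253.8710479736328, 263.46417236328125), (48.06884002685547, 2.141150951385498), 15.5241117477417)
140 325 346 [0.4973 0.0854] [0.5183 0.0897] [ 65 119 118 119 118 122]
160 320 340 [0.4964 0.0658] [0.5167 0.0699] [ 90 116 118 116 118 109]
180 314 334 [0.4946 0.0454] [0.5151 0.0496] [ 83 112 112 111 114 101]
235 298 317 [ 0.4896 -0.0138] [ 0.51   -0.0096] [48 46 50 50 48]
250 293 312 [ 0.4875 -0.0309] [ 0.5082 -0.0267] [44 56 49 54 53]
262 289 308 [ 0.4858 -0.0449] [ 0.5067 -0.0407] [55 64 48 47 54]
bar ((316.0205078125, 202.72540283203125), (21.547508239746094, 12.946611404418945), 84.80557250976562) [array([0.4911, 0.0384]), array([0.5021, 0.0417]), array([0.5078, 0.0231]), array([0.4966, 0.0197])] [0.4994 0.0308 0.092 ]
cap 591.3 163.0 37.6 812.0 [0.759  0.
[... 1629 characters left out ...]
 215 215 217]
160 [118 117 118 118 114 116 116 116 114 114 120 118 116 118 115 109 116 163
 196 201 200 195 195 192 175 122  99  80  44  32  69  93  89  57  61  81
 119 165 212 224 222 220 220 221 221 221 220 220 220 221 222 224 212 167
 107]
175 [116 111 112 116 113 115 109 114 116 112 108 101 130 191 206 202 201 203
 183 128 107 108  94  44  37  63  84  90  90  89  88  87  89  94  91  86
  86  82  77  61  50  56  67  80  87  93  93  94  85  89  87  90  87  93
  92]
185 [110 114 111 111 112 112 110 105 103 141 192 201 197 199 198 180 137 110
 101  79  33  42  74  76  84  86  86  82  84  84  87 101 101 102 105 111
 110 106  94  85  83  86  85  83  87  82  86  86  88  83  87  87  87  90
  83]
```

```bash
python3 - <<'E'
from h import *
import pickle
np.set_printoptions(precision=4,suppress=True,linewidth=200)
w=pickle.load(open("w1.pkl","rb"));t=pickle.load(open("top0.pkl","rb"));s=pickle.load(open("side0.pkl","rb"))
for P in ([.502,.0209,.092],[.502,.0209,.070]): print(proj(w,P),proj(t,P),proj(s,P))
print(w["im"][190:238:2,300:336].max(2))
E
```

```text
(np.float64(316.6698789030682), np.float64(213.93360033911677)) (np.float64(308.6082137543129), np.float64(267.6716448247564)) (np.float64(367.8253421753191), np.float64(259.64791012417317))
(np.float64(316.5041640368191), np.float64(209.2775188739212)) (np.float64(308.692351007782), np.float64(267.8390508912542)) (np.float64(367.07614827241764), np.float64(268.142649832002))
[[195 198 197 192 164 121 103 108 104  82  66  84 104 115 108 109 108 106 108 110 111 108 112 111 109 109 108 112 109 109 109 100 119 174 196 196]
 [160 175 181 169 123 107 106 107  99  70  61  75  66  61  51  42  40  36  43  52  71  87 108 111 112 114 112 106 109 107 102 105 145 193 198 196]
 [170 156 137  97  78  77  84  92  78  48  35  14   2   4   8  21  12  15  17   6  13  35  78 105 106 110 112 113 112 103  97 126 186 200 199 196]
 [143 118 109  95  91  90  90  78  54  33  22  10  22  17  19  21  25  29  23  20  22  18  55 101 108 109 111 108 106 100 113 164 195 199 195 199]
 [ 90  91  95  95  94  98  88  71  59  61  34  13  21  25  36  33  30  30  38  34  29  15  39  81 115 113 108 105 103 104 141 193 198
[... 2107 characters left out ...]
53  50  44  28  15  22  14  23  26  26  26  29  21  20  24  64 135 188 196 192 192 192 193 195 190 192 189 188]
 [ 93  98  95  77  62  53  56  50  50  53  50  33  23  14  18  21  28  30  32  26  22  20  29  82 146 185 191 188 189 192 191 194 193 193 193 191]
 [ 99  96  91  91  91  91  95  95  78  61  58  74  48  17  17  17  24  18  22  21  15  23  31  74 131 185 189 184 183 181 187 186 186 188 191 191]
 [ 59  52  50  49  50  55  58  58  48  49  51  50  50  38  35  32  29  28  36  56  74  80  94 102 132 174 190 190 190 187 188 186 184 186 184 188]
 [ 56  52  55  52  50  50  51  50  50  55  53  48  52  47  49  53  46  51  69  98 107 104 101 101 101 133 177 190 185 188 187 188 187 188 188 190]]
```

```bash
python3 - <<'E'
from h import *
import pickle
w=pickle.load(open("w1.pkl","rb"));s=pickle.load(open("side0.pkl","rb"));t=pickle.load(open("top0.pkl","rb"))
a=cv2.resize(w["im"][180:245,285:350],(390,390),interpolation=cv2.INTER_NEAREST)
b=cv2.resize(s["im"][240:305,335:400],(390,390),interpolation=cv2.INTER_NEAREST)
cv2.imwrite("pics/crop1.png",np.hstack([a,b]))
E
```

```text
(no output)
```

View pics/crop1.png

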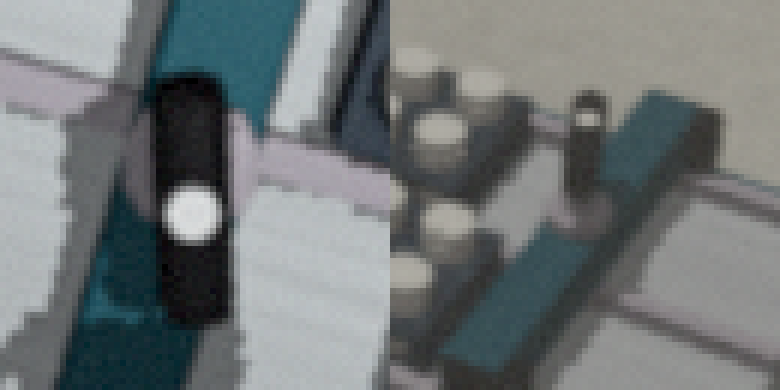

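The left crop shows the T-bar, centred at (317,213) in the wrist picture and aligned with the tool. The right crop shows it at (368,260) in the side view. Both match my projected axis point at height 0.092. Next I descend and grip.

servo_tool:
  plan: "0.008 0.0025 0.03 0;0.008 0.0025 0.07 0;0.008 0.0025 0.11 0;0.008 0.0025 0.15 0;0.008 0.0025 0.178 0;0.008 0.0025 0.178 0"
  grip: -0.2

```text
t: 2.17
tool_pos: [0.4962, 0.0183, 0.0752]
orientation: [-1.989, -2.42, 0.011]
force: [-0.9, -0.0, -1.3]
opening: 0.0583
gripper_force: 0.0
```

servo_tool:
  plan: "0 0 0 0;0 0 0 0;0 0 0 0;0 0 0 0;0 0 0 0;0 0 0 0;0 0 0 0;0 0 0 0"
  grip: 1
  grip_force: 15

```text
t: 2.83
tool_pos: [0.5024, 0.0197, 0.0826]
orientation: [1.991, 2.429, 0.001]
force: [-0.7, 0.2, 3.4]
opening: 0.0124
gripper_force: 14.9
```

servo_tool:
  plan: "0 0 0 -6;0 0 0 -12;0 0 0 -18;0 0 0 -24;0 0 0 -30;0 0 0 -36;0 0 0 -42;0 0 0 -48;0 0 0 -54;0 0 0 -60;0 0 0 -66;0 0 0 -72"

```text
t: 3.83
tool_pos: [0.5023, 0.0196, 0.0825]
orientation: [0.176, 3.136, 0.0]
force: [-0.5, -0.5, 4.1]
opening: 0.0122
gripper_force: 15.0
```

servo_tool:
  plan: "0 0 0 0;0 0 0 0;0 0 0 0"

```text
t: 4.08
tool_pos: [0.5023, 0.0196, 0.0826]
orientation: [0.19, 3.135, -0.0]
force: [0.1, 0.3, 5.6]
opening: 0.0121
gripper_force: 15.0
```

servo_tool:
  plan: "0 0 0 0;0 0 0 0;0 0 0 0"
  grip: -0.3

```text
t: 4.33
tool_pos: [0.5015, 0.0196, 0.0815]
orientation: [-0.187, -3.135, 0.0]
force: [-0.0, 0.1, -0.1]
opening: 0.0273
gripper_force: 0.0
```

servo_tool:
  plan: "0 0 -0.04 0;0 0 -0.08 0;0 0 -0.12 5;-0.02 -0.03 -0.15 12;-0.02 -0.07 -0.16 19;-0.02 -0.11 -0.16 26;-0.02 -0.15 -0.16 33;-0.02 -0.19 -0.16 40;-0.02 -0.23 -0.16 47;-0.02 -0.27 -0.16 54;-0.02 -0.285 -0.16 61;-0.02 -0.285 -0.16 68"
  grip: -1

```text
t: 5.33
tool_pos: [0.487, -0.2695, 0.2412]
orientation: [-1.92, -2.485, 0.002]
force: [0.0, 0.6, 0.1]
opening: 0.0928
gripper_force: 0.0
```

servo_tool:
  plan: "0 0 0 7;0 0 0 14;0 0 0 21;0 0 0 28;0 0 0 36;0 0 0 36;0 0 0 36"

```text
t: 5.92
tool_pos: [0.4882, -0.2657, 0.2416]
orientation: [-2.583, -1.788, 0.0]
force: [0.8, -0.2, -0.5]
opening: 0.0929
gripper_force: 0.0
```

```bash
python3 - <<'E'
from h import *
import pickle
s=status.read_state();print(s["tool_pos"],s["orientation"],s["t"])
c=cam("wrist");cv2.imwrite("pics/w2.png",c["im"]);pickle.dump(c,open("w2.pkl","wb"))
c=cam("top");pickle.dump(c,open("top2.pkl","wb"))
E
```

```text
[ 0.48822025 -0.26569984  0.24155553] [-2.58254169e+00 -1.78768763e+00  3.96754395e-04] 5.9167
```

View pics/w2.png

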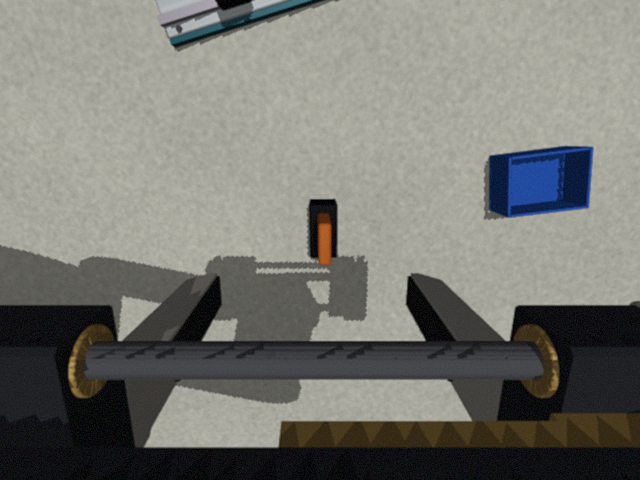

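The wrist view shows the spacer at (323,230), with its orange tab over columns 318–331 and rows 212–263, nearly aligned with the tool. The bin is well clear at (540,180).

```bash
python3 - <<'E'
from h import *
import pickle
np.set_printoptions(precision=4,suppress=True,linewidth=200)
w=pickle.load(open("w2.pkl","rb"));im=w["im"]
m,c=blobs(im,*ORANGE,roi=(300,195,350,275));print(cv2.minAreaRect(c[0]))
for y in range(208,268,3): 
    xs=np.where(m[y,300:350])[0]+300
    print(y,(xs[0],xs[-1],int(im[y,xs,2].mean())) if len(xs) else None)
p=cv2.boxPoints(cv2.minAreaRect(c[0]))
v=cv2.cvtColor(im,cv2.COLOR_BGR2HSV)[...,2]
k=((m>0)&(im[...,2]>np.percentile(im[...,2][m>0],60)*.85)).astype(np.uint8)
cs=max(cv2.findContours(k,0,1)[0],key=cv2.contourArea);r=cv2.minAreaRect(cs);print("top face",r)
B=np.array([onz(w,q,.082) for q in cv2.boxPoints(r)]);print(B)
P=onz(w,r[0],.082);print(P)
s=pickle.load(open("side0.pkl","rb"));t=pickle.load(open("top0.pkl","rb"))
for cc,n,roi in((s,"side",(395,180,430,225)),(t,"top",(420,250,480,290))):
    mm,q=blobs(cc["im"],*ORANGE,roi=roi);print(n,proj(cc,P),cv2.boundingRect(q[0]))
    x,y,ww,hh=cv2.boundingRect(q[0])
    if n=="side": print(np.hstack([cc["im"][y-2:y+hh+2,x-2:x+ww+2,2]]))
E
```

```text
((324.5, 238.5), (51.0, 13.0), 90.0)
208 None
211 None
214 (np.int64(319), np.int64(328), 76)
217 (np.int64(318), np.int64(329), 79)
220 (np.int64(318), np.int64(329), 80)
223 (np.int64(318), np.int64(330), 107)
226 (np.int64(318), np.int64(331), 155)
229 (np.int64(318), np.int64(331), 157)
232 (np.int64(318), np.int64(331), 156)
235 (np.int64(318), np.int64(331), 155)
238 (np.int64(318), np.int64(331), 155)
241 (np.int64(318), np.int64(331), 154)
244 (np.int64(318), np.int64(331), 153)
247 (np.int64(318), np.int64(331), 153)
250 (np.int64(318), np.int64(331), 152)
253 (np.int64(318), np.int64(331), 151)
256 (np.int64(318), np.int64(331), 150)
259 (np.int64(318), np.int64(330), 157)
262 (np.int64(319), np.int64(330), 161)
265 None
top face ((324.0, 243.5), (39.0, 10.0), 90.0)
[[ 0.4924 -0.2672  0.082 ]
 [ 0.5007 -0.2703  0.082 ]
 [ 0.4882 -0.3046  0.082 ]
 [ 0.4796 -0.3014  0.082 ]]
[ 0.4903 -0.2856  0.082 ]
side (np.float64(413.82803496394376), np.float64(196.77417427226953)) (408, 195, 11, 10)
[[158 155 157 155 157 154 156 156 157 157 154 156 153 155 155]
 [155 157 156 153 154 155 
[... 180 characters left out ...]
 151 151 154 155 151 144 135 115 104 123 147]
 [155 154 149 147 153 154 153 148 141 123 109  94  98 129 150]
 [152 147 145 150 151 148 140 134 113  95  94  91 101 131 152]
 [150 136 119 135 137 136 118 101  93  90  89  89 104 135 153]
 [146 126 105 108 104 101  96  90  89  89  86  94 109 140 153]
 [146 124 102 100 100  91  93  89  91  87  93  95 119 143 152]
 [143 122 105 100  94  92  90  89  91  93  89  94 120 146 154]
 [136 112 100 100  98  90  91  90  90  90  89  94 129 152 154]
 [136 110 101  98  93  89  89  93  93  90  90  97 131 150 154]
 [136 108 102  93  95  90  94  87  87  90  91 101 129 147 152]]
top (np.float64(453.53557886716703), np.float64(269.9233002677662)) (440, 265, 23, 11)
```

servo_tool:
  plan: "-0.018 0.009 0.03 0;-0.018 0.009 0.065 0;-0.018 0.009 0.1 0;-0.018 0.009 0.135 0;-0.018 0.009 0.16 0;-0.018 0.009 0.178 0;-0.018 0.009 0.178 0;-0.018 0.009 0.178 0"
  grip: -0.2

```text
t: 6.68
tool_pos: [0.4896, -0.2853, 0.0631]
orientation: [-2.581, -1.787, 0.001]
force: [-1.0, -0.7, -0.4]
opening: 0.0559
gripper_force: 0.0
```

servo_tool:
  plan: "0 0 0 0;0 0 0 0;0 0 0 0;0 0 0 0;0 0 0 0;0 0 0 0;0 0 0 0;0 0 0 0"
  grip: 1
  grip_force: 30

```text
t: 7.35
tool_pos: [0.4905, -0.2858, 0.064]
orientation: [2.585, 1.786, 0.0]
force: [0.1, 0.9, 1.0]
opening: 0.0119
gripper_force: 30.0
```

servo_tool:
  plan: "0 0 -0.03 0;0 0 -0.06 0;0 0 -0.09 0;0.03 -0.007 -0.1 -3;0.065 -0.014 -0.1 -6;0.1 -0.022 -0.1 -9;0.135 -0.03 -0.1 -12;0.17 -0.037 -0.1 -15.5;0.205 -0.045 -0.1 -15.5;0.235 -0.052 -0.1 -15.5;0.255 -0.056 -0.1 -15.5;0.262 -0.0577 -0.1 -15.5"

```text
t: 8.35
tool_pos: [0.5291, -0.0173, 0.1637]
orientation: [-2.317, -2.121, -0.001]
force: [0.7, -0.7, -1.9]
opening: 0.0116
gripper_force: 30.0
```

servo_tool:
  plan: "0 0 0 0;0 0 0 0;0 0 0 0;0 0 0 0"

```text
t: 8.68
tool_pos: [0.529, -0.0217, 0.1639]
orientation: [2.322, 2.116, -0.001]
force: [0.3, 0.8, -1.1]
opening: 0.0121
gripper_force: 30.0
```

```bash
python3 - <<'E'
from h import *
import pickle
s=status.read_state();print(s["tool_pos"],s["orientation"],s["t"],s["opening"])
c=cam("wrist");cv2.imwrite("pics/w3.png",c["im"]);pickle.dump(c,open("w3.pkl","wb"))
print(proj(c,[.5294,-.02,.048]))
E
```

```text
[ 0.529042   -0.02167835  0.16386256] [ 2.32186340e+00  2.11614381e+00 -5.61322523e-04] 8.6833 0.012067401662848753
(np.float64(314.1443628035416), np.float64(235.2018181599455))
```

View pics/w3.png

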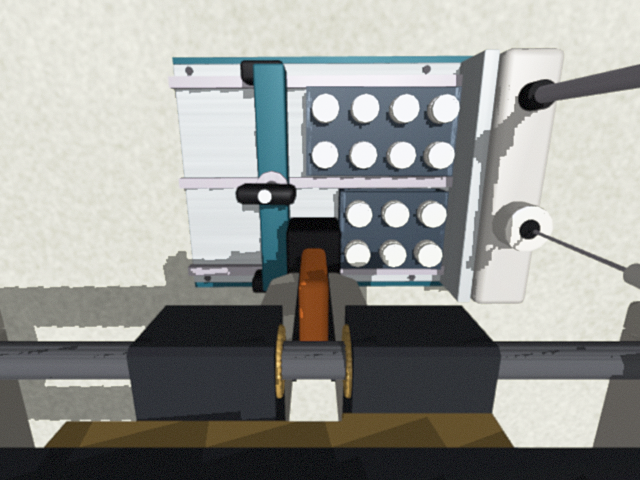

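The wrist view shows the spacer at columns 288–340 (rows 218–250), square above the gap between the fence's front edge (288) and the short rack's end (340). The T-bar at (266,194) now lies along the slide.

```bash
python3 - <<'E'
from h import *
import pickle
np.set_printoptions(precision=4,suppress=True,linewidth=200)
w=pickle.load(open("w3.pkl","rb"));im=w["im"];hsv=cv2.cvtColor(im,cv2.COLOR_BGR2HSV)
u=np.array([np.cos(np.radians(-5.2)),np.sin(np.radians(-5.2))]);v=np.array([-u[1],u[0]])
f=lambda p,z:(lambda P:np.array([P[:2]@u,P[:2]@v]))(onz(w,p,z))
m,_=blobs(im,(80,120,30),(98,255,255),roi=(225,60,300,250))
for y in (90,120,150,170,210,225):
    xs=np.where(m[y])[0]; print("fence",y,xs[0],xs[-1],f((xs[-1]+1,y),.048))
wm=cv2.inRange(hsv,(0,0,190),(180,45,255));wm[:,:300]=0;wm[:,460:]=0;wm[:88]=0
for c in cv2.findContours(wm,0,1)[0]:
    (x,y),r=cv2.minEnclosingCircle(c)
    if cv2.contourArea(c)>350 and r<20:print("cap",x,y,r,f((x,y),.0485))
print("tcp",w["T"][:2,3], (s:=status.read_state())["tool_pos"][:2]@u,s["tool_pos"][:2]@v)
# spacer top edges z = foot .1 + .034
for y in (225,232,240):print(y,im[y,280:350].max(1))
print("spacer L/R at z .134",f((288,235),.134),f((340,235),.134), "back edge", f((313,218),.134))
E
```

```text
fence 90 255 285 [0.5098 0.1319]
fence 120 256 285 [0.5093 0.1122]
fence 150 257 286 [0.5096 0.0916]
fence 170 258 287 [0.51   0.0774]
fence 210 260 288 [0.5102 0.0477]
fence 225 261 288 [0.5099 0.0361]
cap 429.72222900390625 255.38888549804688 12.101771354675293 [0.6188 0.0118]
cap 394.1550598144531 254.91139221191406 11.528834342956543 [0.5911 0.0123]
cap 433.5 214.5 12.747649192810059 [0.6189 0.0442]
cap 396.29998779296875 214.3000030517578 12.417028427124023 [0.5909 0.0444]
cap 359.0 213.93478393554688 12.587358474731445 [0.5628 0.0447]
cap 441.5958557128906 155.25399780273438 13.471322059631348 [0.6209 0.0877]
cap 402.20269775390625 154.79730224609375 13.318495750427246 [0.5926 0.0881]
cap 363.375 154.375 13.258352279663086 [0.5646 0.0885]
cap 324.88983154296875 154.2796630859375 13.217530250549316 [0.5369 0.0886]
cap 446.0 108.0 14.4223051071167 [0.621  0.1199]
cap 405.26190185546875 107.47618865966797 14.179566383361816 [0.5926 0.1203]
cap 365.43243408203125 107.6689224243164 13.908077239990234 [0.5649 0.1202]
cap 325.2862548828125 107.36259460449219 13.869160652160645 [0.5369
[... 307 characters left out ...]
18  54 103 131 140 129 113  99  96  98  99  91]
232 [ 70  73  72  73  73  63  38   9  13  27  27  22  25  23  25  19  27  21  27  29  19  26  26  28  21  26  27  21  25  28  25  28  23  24  20  21  24  24  26  24  23  28  23  25  20  26  20  32  25
  27  25  23  25  26  24  20  29  26  18  17  37  75 101 106 103  98 100  99  98  98]
240 [ 72  72  72  69  67  57  30  13  12  22  28  29  30  28  31  24  36  28  30  30  23  30  25  29  29  27  30  35  29  21  32  28  31  27  30  25  28  32  28  31  27  33  32  35  22  27  26  32  27
  31  27  30  33  29  28  30  32  27  26  17  49  85 108 102 100 101  95  96  98  95]
spacer L/R at z .134 [0.5155 0.0515] [0.5424 0.0514] back edge [0.5284 0.0604]
```

servo_tool:
  plan: "0.002 0 0 0;0.002 0 0.015 0;0.002 0 0.03 0;0.002 0 0.045 0;0.002 0 0.06 0;0.002 0 0.07 0;0.002 0 0.078 0;0.002 0 0.081 0;0.002 0 0.083 0;0.002 0 0.084 0;0.002 0 0.085 0;0.002 0 0.085 0"

```text
t: 9.73
tool_pos: [0.5298, -0.0184, 0.0795]
orientation: [2.32, 2.118, 0.001]
force: [-0.7, 0.2, -2.1]
opening: 0.0119
gripper_force: 30.0
```

servo_tool:
  plan: "0 0 0.0005 0;0 0 0.001 0;0 0 0.0015 0;0 0 0.002 0;0 0 0.002 0;0 0 0.002 0"

```text
t: 10.23
tool_pos: [0.5298, -0.0184, 0.078]
orientation: [2.32, 2.118, 0.001]
force: [-2.7, 0.0, 6.6]
opening: 0.012
gripper_force: 30.0
```

servo_tool:
  plan: "0 0 0 0;0 0 0 0;0 0 0 0;0 0 0 0;0 0 0 0;0 0 -0.02 0;0 0 -0.04 0;0 0 -0.07 0;0 0 -0.11 0;0 0 -0.14 0;0 0 -0.14 0;0 0 -0.14 0"
  grip: 0.3

```text
t: 11.23
tool_pos: [0.531, -0.0186, 0.2197]
orientation: [2.317, 2.115, 0.005]
force: [-0.1, 0.1, 0.1]
opening: 0.0326
gripper_force: 0.0
```

```bash
python3 - <<'E'
from h import *
import pickle
s=status.read_state();print(s["tool_pos"],s["orientation"],s["t"],s["opening"])
c=cam("wrist");cv2.imwrite("pics/w4.png",c["im"]);pickle.dump(c,open("w4.pkl","wb"))
E
```

```text
[ 0.5309607  -0.01857426  0.21965689] [2.31727454 2.11532691 0.00527676] 11.2333 0.032563460740517955
```

View pics/w4.png

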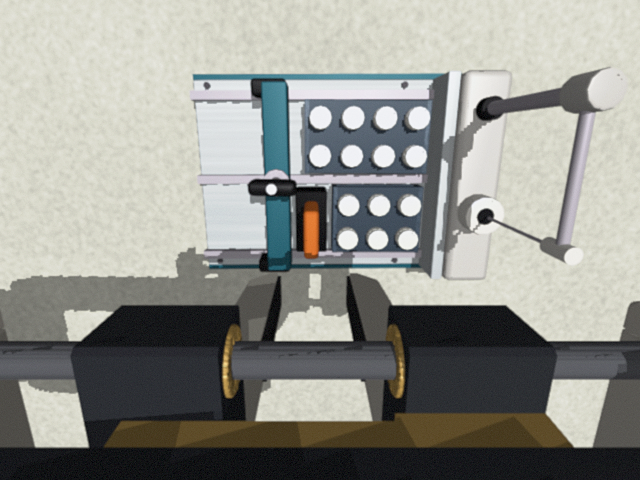

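The wrist view shows the spacer standing square in the gap at (311,220), between the fence (288) and the short rack (333). Next I close the fingers and come down behind the fence.

servo_tool:
  plan: "0 -0.036 0 0;0 -0.073 0 0;0 -0.073 0 0;0 -0.073 0.035 0;0 -0.073 0.07 0;0 -0.073 0.105 0;0 -0.073 0.135 0;0 -0.073 0.155 0;0 -0.073 0.165 0;0 -0.073 0.17 0;0 -0.073 0.17 0;0 -0.073 0.17 0"
  grip: 1

```text
t: 12.28
tool_pos: [0.4572, -0.0118, 0.0477]
orientation: [2.32, 2.118, 0.001]
force: [0.1, -0.1, 0.0]
opening: 0.0007
gripper_force: 0.0
```

servo_tool:
  plan: "0 0.003 0 0;0 0.006 0 0;0 0.009 0 0;0 0.011 0 0;0 0.013 0 0;0 0.015 0 0;0 0.017 0 0;0 0.019 0 0;0 0.021 0 0;0 0.023 0 0;0 0.024 0 0;0 0.024 0 0"

```text
t: 13.28
tool_pos: [0.4807, -0.0139, 0.0469]
orientation: [-2.32, -2.118, -0.0]
force: [-0.8, -0.2, -0.2]
opening: 0.0005
gripper_force: 0.1
```

servo_tool:
  plan: "0 0.001 0 0;0 0.002 0 0;0 0.003 0 0;0 0.004 0 0;0 0.005 0 0;0 0.006 0 0;0 0.007 0 0;0 0.008 0 0;0 0.009 0 0;0 0.01 0 0;0 0.01 0 0"

```text
t: 14.2
tool_pos: [0.4906, -0.0148, 0.0469]
orientation: [-2.32, -2.118, -0.0]
force: [-2.3, 1.4, 0.4]
opening: 0.0005
gripper_force: 1.4
```

servo_tool:
  plan: "0 0.001 0 0;0 0.002 0 0;0 0.003 0 0;0 0.004 0 0;0 0.005 0 0;0 0.006 0 0;0 0.006 0 0"

```text
t: 14.78
tool_pos: [0.4919, -0.0149, 0.0466]
orientation: [-2.314, -2.113, 0.012]
force: [-31.3, 2.8, 27.0]
opening: 0.0003
gripper_force: 16.6
```

servo_tool:
  plan: "0 0.0007 0 0;0 0.0014 0 0;0 0.002 0 0;0 0.002 0 0"

```text
t: 15.12
tool_pos: [0.492, -0.0149, 0.0466]
orientation: [-2.312, -2.111, 0.016]
force: [-41.8, 4.2, 38.8]
opening: 0.0002
gripper_force: 22.6
```

servo_tool:
  plan: "0 0.0007 0 0;0 0.0014 0 0;0 0.002 0 0;0 0.002 0 0"

```text
t: 15.45
tool_pos: [0.4921, -0.0149, 0.0466]
orientation: [-2.309, -2.109, 0.021]
force: [-53.9, 4.1, 49.5]
opening: 0.0002
gripper_force: 28.8
```

The push force rose too high, so I'm easing off.

servo_tool:
  plan: "0 -0.002 0 0;0 -0.004 0 0;0 -0.006 0 0;0 -0.007 0 0;0 -0.007 0 0"

```text
t: 15.87
tool_pos: [0.4917, -0.0148, 0.0465]
orientation: [-2.318, -2.116, 0.004]
force: [-12.0, 2.4, 6.3]
opening: 0.0007
gripper_force: 6.1
```

```bash
python3 - <<'E'
from h import *
import pickle
s=status.read_state();print(s["tool_pos"],s["t"],s["force"],s["wrist_torque"])
c=cam("wrist");a=c["im"];pickle.dump(c,open("w5.pkl","wb"))
d=cam("side");b=cv2.resize(d["im"][190:340,250:430],(576,480));pickle.dump(d,open("s5.pkl","wb"))
cv2.imwrite("pics/w5.png",np.vstack([cv2.resize(a,(400,300)),cv2.resize(b,(400,300))]))
E
```

```text
[ 0.49167695 -0.01481145  0.046459  ] 15.8667 [-12.04476673   2.44392705   6.34557861] [0.23712568 1.80568355 0.05260675]
```

View pics/w5.png

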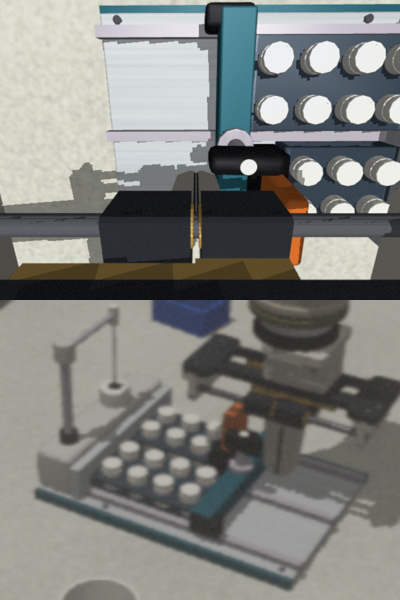

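The upper panel shows the fingers against the fence's back at about (195,190), the T-bar along the slide and the spacer's tab at (285,220) behind the hand. The lower side view shows both racks near the wall. I'll check these numerically.

```bash
python3 - <<'E'
from h import *
import pickle
np.set_printoptions(precision=4,suppress=True,linewidth=160)
u=np.array([np.cos(np.radians(-5.2)),np.sin(np.radians(-5.2))]);v=np.array([-u[1],u[0]])
for n in ("w4","w5"):
    w=pickle.load(open(n+".pkl","rb"));im=w["im"];hsv=cv2.cvtColor(im,cv2.COLOR_BGR2HSV)
    f=lambda p,z:(lambda P:np.array([P[:2]@u,P[:2]@v]))(onz(w,p,z))
    m,_=blobs(im,(80,120,30),(98,255,255),roi=(240,80,300,270) if n=="w4" else (330,40,430,190))
    for y in ((120,150) if n=="w4" else (100,150,180)):
        xs=np.where(m[y])[0]; print(n,"fence",xs[0],xs[-1],f((xs[-1]+1,y),.048))
    wm=cv2.inRange(hsv,(0,0,190),(180,45,255));wm[:,:300]=0
    for c in cv2.findContours(wm,0,1)[0]:
        (x,y),r=cv2.minEnclosingCircle(c);a=cv2.contourArea(c)
        if a>200 and a>.8*3.14*r*r:print(n,"cap",x,y,r,f((x,y),.0485))
w=pickle.load(open("w4.pkl","rb"))
f=lambda p,z:(lambda P:np.array([P[:2]@u,P[:2]@v]))(onz(w,p,z))
for y in (120,160,200,240): 
    print(y,w["im"][y,415:465].max(1))
print([f((x,150),.056)[0] for x in range(425,446,4)])
E
```

```text
w4 fence 263 287 [0.5093 0.118 ]
w4 fence 264 287 [0.5089 0.0931]
w4 cap 407.6111145019531 239.38888549804688 9.768082618713379 [0.6186 0.0122]
w4 cap 377.6851806640625 239.3148193359375 9.868409156799316 [0.5907 0.0123]
w4 cap 347.5 239.22727966308594 9.748382568359375 [0.5626 0.0125]
w4 cap 410.5 206.0 10.404426574707031 [0.619  0.0437]
w4 cap 348.6199951171875 205.3800048828125 9.970501899719238 [0.5629 0.0443]
w4 cap 379.0833435058594 205.0833282470703 10.263968467712402 [0.5905 0.0446]
w4 cap 416.0 156.0 10.816754341125488 [0.6207 0.088 ]
w4 cap 383.6052551269531 155.73684692382812 10.82715892791748 [0.5923 0.0882]
w4 cap 351.6666564941406 155.5 10.833441734313965 [0.5644 0.0884]
w4 cap 319.56817626953125 155.22727966308594 10.787809371948242 [0.5364 0.0887]
w4 cap 418.76470947265625 117.38235473632812 11.265419960021973 [0.6206 0.1201]
w4 cap 385.5689697265625 117.18965148925781 11.28088665008545 [0.5923 0.1202]
w4 cap 353.0 117.0 11.180439949035645 [0.5646 0.1204]
w4 cap 320.0 117.0 11.180439949035645 [0.5366 0.1204]
w5 fence 348 407 [0.5274 0.1175]
w5 fence 347 403 [0.5271 0.
[... 697 characters left out ...]
 215 210 176 157 130 117 124 122 122 118 107  92
  90  98 107 111 118 121 122 144 194 233 237]
200 [242 244 245 239 192 131 102  97  95  88  85  85  79  86  84  82  87  84  87  83  83  85 126 200 232 231 227 229 229 229 208 142 115 110  93  88  97 104 116
 120 118 127 166 221 229 234 231 209 157 114]
240 [243 245 231 140 103  94  87  81  82  84  83  89  83  82  85  82  75  80 101 166 215 225 222 222 209 158 132 124 122 118  90  91  99 106 115 120 121 120 119
 122 123 125 162 218 224 222 221 222 220 220]
[np.float64(0.6258297018375709), np.float64(0.6292351395943225), np.float64(0.6326408745371075), np.float64(0.6360469067048292), np.float64(0.639453236136399), np.float64(0.6428598628707344)]
```

servo_tool:
  plan: "0 0.0005 0 0;0 0.001 0 0;0 0.001 0 0;0 0.001 0 0;0 0.001 0 0;0 0.001 0 0"

```text
t: 16.47
tool_pos: [0.4917, -0.0148, 0.0464]
orientation: [-2.316, -2.115, 0.007]
force: [-17.6, 2.6, 12.1]
opening: 0.0004
gripper_force: 9.4
```

```bash
python3 - <<'E'
from h import *
import pickle
np.set_printoptions(precision=4,suppress=True)
s=status.read_state();print(s["tool_pos"],s["t"],s["force"])
t0=pickle.load(open("top2.pkl","rb"));c=cam("top");d=cam("side")
cv2.imwrite("pics/fin.png",np.hstack([cv2.resize(c["im"][150:310,250:370],(360,480)),cv2.resize(d["im"][200:320,260:370],(440,480))]))
print(status.read_state()["force"])
E
```

```text
[ 0.4917 -0.0148  0.0464] 16.4667 [-17.5647   2.6127  12.1497]
[-18.1148   2.5813  12.7812]
```

View pics/fin.png

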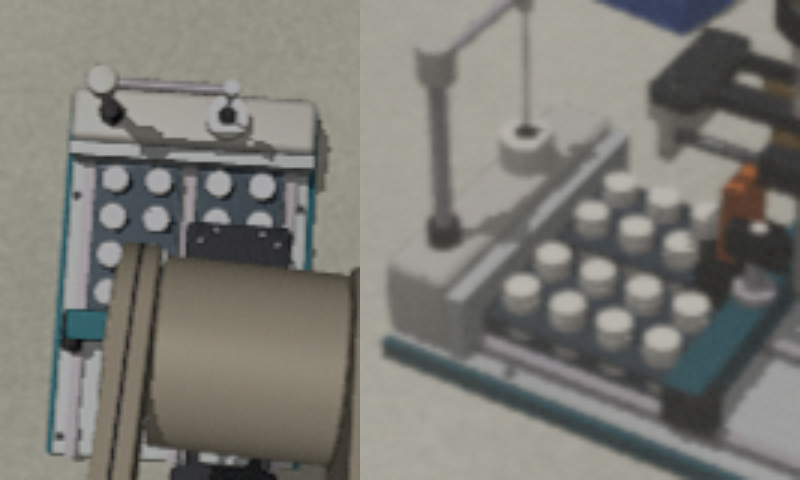

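Both racks sit against the wall: the short rack's caps at (218,185) line up with the long rack's at (115,180). The spacer's tab is upright at (740,215), and the push holds at 18 N.

```bash
python3 -c "
from plant import robot
print(robot.close_job())"
```

```text
the job is handed in; nothing more can be done
None
```

I loosened the clamp, stood the spacer in the gap behind the short rack, pushed both racks to the end wall, and handed the job in at about 16.5 s still pushing with about 18 N. The push briefly peaked near 54 N before I eased it off, and the hand-in returned no verdict.

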